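Close a split water-filter housing on its dowels and hold it shut

ROBOT

A 6-joint arm with a two-finger parallel gripper is mounted at the origin on the work surface. World frame = base frame: x ahead of the robot, y to its left, z up, the work surface at z = 0. Lengths are in m, angles in rad, forces in N, time in s.
With the tool pointing down it reaches from about 0.3 to 0.75 m from the base axis. Payload 8.5 kg.
Tool frame: the origin (TCP) lies on the centre line of the jaws, within the pads' length; the fingertips stand 11 mm ahead of it and the grasp point (between the pads) lies 8 mm behind it; z points along the fingers, y is the line along which they close (so a half turn about z gives the same grasp; the last joint's range is limited). The gripper opens to 88 mm and grips with 3 to 60 N. Pads are 18 mm wide; open, the fingers measure 123 mm over their backs; the gripper's body (75 mm by 187 mm) begins 45 mm behind the grasp point.
Start: joints at [-1.369, 0.381, 1.297, -0, 1.464, -0.215], TCP at [0.223, -0.503, 0.25] pointing down, gripper open.
Joint ranges: [-3.11, 3.11], [-0.89, 2.33], [0.22, 2.48], [-1.42, 4.56], [0.17, 2.85], [-2.88, 2.88]. Speed limits (rad/s): [2.39, 2.39, 3.14, 3.14, 3.14, 3.14].

INTERFACE

Orientations are given as a unit quaternion [x, y, z, w].
In Python, from cell import * gives the robot as it stands. Calls block until the motion is done:
- move_to(position, orientation): joint-space move of the TCP to a pose.
- movel(position, attitude=None, v=0.15): straight line of the TCP; attitude=None keeps the orientation; v is the mean speed in m/s.
- set_joints(angles): joint-space move.
- set_gripper(opening, effort=None): opening from 0.0 (shut) to 1.0 (fully open); effort is the grip in N (None keeps the last); returns when the fingers have stopped.
- hold(seconds).
- inverse_kinematics(position, orientation): joint angles nearest the present ones, or None.
- get_state(): the state.
- camera(name): name is "scene" or "top" or "wrist"; returns a dict with "image" (400x640x3 uint8, red, green, blue), "depth" (400x640 float32, m along the optical axis (not along the pixel's ray), 0 where there is no reading), "K" (3x3 intrinsics, pixels), "world_to_cam" (4x4, takes a point from world to camera coordinates). Camera axes: x right, y down, z forward; pixel columns grow to the right and rows downward; lengths in m; the calibration is good to about 2 mm. A picture is of the moment at which its call begins.
A pose or a line that the arm cannot do raises Unreachable and nothing moves.
- job_done(): hands the job in; it is judged then, once.
Trained networks look in a picture, given as the dict that the camera call returned (one of the last four; its "shot" number tells which), for a name from the list of things; names that differ only in an ending like _2 or _b are one class to them, and where a whole thing is asked for, a point or a joint stands for the part that bears it (a point fixed in the world has none). Each returns a list of dicts, best first, with "confidence" (0 to 1); they miss things now and then, are a little off and sometimes report something else, mostly with a low value. They report only what shows in the picture. A call takes as long as a camera call. They do not tell look-alikes from the thing itself.
- spot_in(picture, query): "bbox" ([centre column, centre row, width, height] as shares, 0 to 1, of the picture: columns of its width, rows of its height, round what is visible of it).
- tip_of(picture, query): "at" ([row, column] as shares, 0 to 1, of the picture: columns of its width, rows of its height: a listed point, or the origin of a listed thing).
The state is a dict: "t": time; "q": joint angles; "qvel": joint speeds; "effort": joint torques, N m; "eef_pos": TCP position; "ee_rot": TCP orientation; "wrist_force": force on the tool from outside, world axes, zero at the start; "moment": the same for the moment, N m; "gripper_width": opening from 0.0 (shut) to 1.0 (fully open); "grip_force": force on a finger pad.
Only numpy, scipy, OpenCV 4.12 (cv2) and the standard library are available. Lean on these libraries where they do the work, as an engineer would, in place of code of your own. Each camera call takes 0.05 s, during which the arm holds its last target. There are 200 camera calls.

TASK

Put the clean filter (white with the green neck) into the round pocket of the metal lower half of the housing, neck up, and let go of it. Then set the blue upper half over the two dowels and press it down against the spring until the two halves meet flush, and finish while still gripping or pressing it shut - do not let go. Leave the used brown filter, the bottle and the steel dish where they are.

Things in the scene. Friction and masses are not known exactly. Their poses are not given: they have to be found in the camera images.
- lower_half: Metal lower half of the housing, fixed to the counter: block 90 (x) by 150 (y) by 34 mm high, origin at the centre of its underside, z up. A round pocket, 64 mm across, is centred in its flat top (the split face). Two upright dowels, 12 mm thick, stand at x = 0, y = +58 and y = -58 mm and rise 24 mm above the split face; the last 6 mm taper to 6 mm across.
- split_center (a point): Centre of the split face of the lower half: the mouth of the pocket, 34 mm above the counter, between the dowels.
- seat (a joint): Orange spring seat in the pocket: how far it is pressed down, m, 0 to 0.011. At 0 its top lies 18 mm below the split face. It is preloaded with 2.4 N and stiffens by 1.2 N per mm; it reads 0.008 when the housing is closed on the filter, pushing back with 12 N (upper half and filter together weigh 4 N).
- filter_center (a point): Clean filter cartridge, about 120 g, standing on the counter: white round body 58 mm across and 20 mm high (lower edge bevelled 3 mm), with a green round neck on top, 28 mm across and 32 mm high; 52 mm high in all. The point is on its axis half-way up (26 mm above its underside), z up. Standing on the unpressed seat, its body rises 2 mm and its neck 34 mm above the split face.
- upper_handle (a point): Blue upper half of the housing, about 300 g, loose, right way up on the counter: block 90 (x) by 150 (y) by 32 mm high, with a black handle centred on top, 24 (x) by 76 (y) by 40 mm high (72 mm high in all). The point is the centre of the handle, 52 mm above the underside; axes as for the block, z up. Closed flush, it is 52 mm above the split face.
- upper_bottom (a point): Centre of the upper half's underside. Two dowel holes, 15 mm wide, run through it at x = 0, y = +58 and -58 mm from here; a round recess here, 43 mm across and 26 mm deep, takes the filter's neck. It fits either way round. Lowered over the filter, the recess meets the neck when this point is still 8 mm above the split face.
- used_filter_center (a point): Bystander: used filter, all brown, of the same shape and size as the clean one; point on its axis half-way up.
- bottle: Bystander: white bottle with a red label and cap, 56 mm across, 110 mm high; origin at the centre of its underside.
- dish: Bystander: steel dish, 90 mm across, 40 mm high; origin at the centre of its underside.
Things that resemble listed ones, but are neither listed nor needed, are in the scene too. What is shaped like the part that bears filter_center but purple or yellow is not meant.

How it is judged:
By the outcome, as a careful person would: the job done as asked, in the order asked, and still so for the second after the job is handed in, while the arm keeps its last pose, push and grip.
It also fails if it takes over 64 s, if anything falls off the work surface, if the arm or the gripper's body presses on something with over 40 N, if the wrist force passes 120 N, or if a joint passes its speed limit or range.

## Working session

There is one attempt and no reset: what is moved stays moved. The work goes in short steps, each a Python script; the robot and the scene stay as the last script left them, time stands still between calls to the robot, and variables do not carry over. Pictures are saved under pics/ and viewed, at most 10 in all, crops included, and the job is handed in when it is done.

```bash
mkdir -p pics; ls; cat > h.py <<'E'
from cell import *
import numpy as np, cv2
def save(p,n): cv2.imwrite('pics/'+n+'.png',cv2.cvtColor(p['image'],cv2.COLOR_RGB2BGR))
def at_z(p,u,v,z):
    "pixel (col,row) -> world point on plane z"
    T=np.linalg.inv(p['world_to_cam']); d=T[:3,:3]@np.linalg.solve(p['K'],[u,v,1.]); o=T[:3,3]
    return o+d*(z-o[2])/d[2]
def cloud(p):
    r,c=np.mgrid[:400,:640]; D=p['depth']
    P=np.stack([c*D,r*D,D],-1)@np.linalg.inv(p['K']).T
    T=np.linalg.inv(p['world_to_cam']); W=P@T[:3,:3].T+T[:3,3]; W[D==0]=np.nan
    return W
E
python3 - <<'E'
from h import *
p=camera('top'); q=camera('scene'); save(p,'top0'); save(q,'scene0')
np.set_printoptions(precision=3,suppress=True)
W=cloud(p)
print(get_state()['t'],p['K'][0,0],np.linalg.inv(p['world_to_cam'])[:3])
for n,z in [('lower_half',0),('split_center',.034),('filter_center',.026),('upper_handle',.052),('upper_bottom',0),('used_filter_center',.026),('bottle',0),('dish',0)]:
    for d in tip_of(p,n)[:4]:
        r,c=d['at'][0]*400,d['at'][1]*640
        print(n,round(d['confidence'],2),int(c),int(r),at_z(p,c,r,z)[:2],W[int(r),int(c)])
E
```

```text
pics
0.1 445.3719241591675 [[ 0.013 -0.992  0.127  0.438]
 [-1.    -0.012  0.01  -0.035]
 [-0.008 -0.127 -0.992  1.164]]
lower_half 0.66 326 212 [ 0.561 -0.029] [ 0.56  -0.029  0.01 ]
split_center 0.73 328 213 [ 0.555 -0.036] [ 0.557 -0.034  0.013]
filter_center 0.96 395 209 [ 0.568 -0.207] [ 0.566 -0.203  0.046]
filter_center 0.72 435 263 [ 0.43  -0.307] [ 0.432 -0.3    0.052]
filter_center 0.66 459 191 [ 0.615 -0.373] [ 0.616 -0.369  0.031]
filter_center 0.6 429 224 [ 0.529 -0.293] [ 0.529 -0.288  0.045]
upper_handle 0.78 197 229 [0.506 0.292] [0.507 0.288 0.072]
upper_bottom 0.86 204 229 [0.512 0.288] [0.508 0.27  0.071]
used_filter_center 0.84 289 139 [0.748 0.07 ] [0.741 0.068 0.056]
bottle 0.66 364 150 [ 0.727 -0.13 ] [ 0.71  -0.122  0.075]
dish 0.89 404 154 [ 0.718 -0.235] [ 0.718 -0.234  0.004]
dish 0.55 204 226 [0.519 0.29 ] [0.515 0.271 0.07 ]
```

View pics/top0.png

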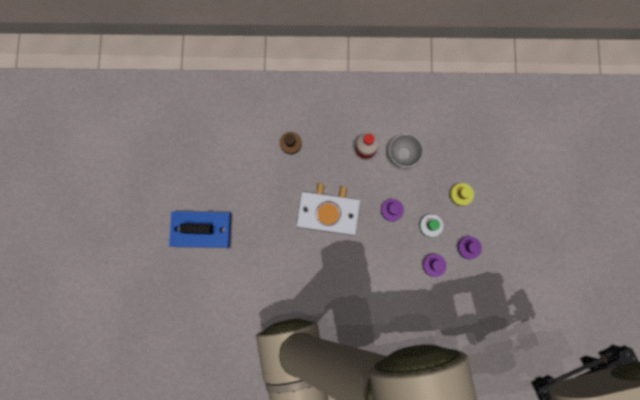

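View pics/scene0.png

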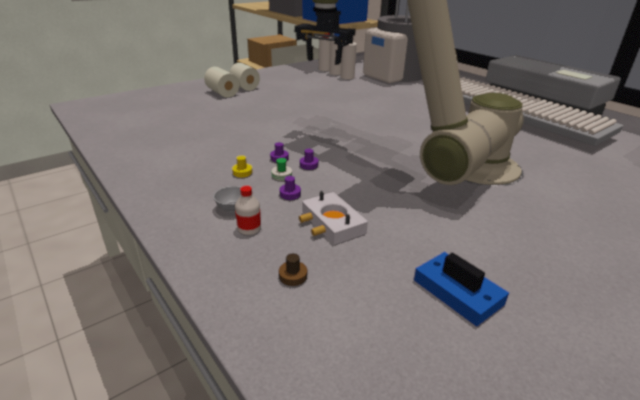

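Top view: the clean filter is at about px (432,225) among purple and yellow look-alikes, the lower half at (328,213), the blue upper half at (200,229). I'll look from close up at the lower half, then at the filter.

```bash
cat >> h.py <<'E'
from scipy.spatial.transform import Rotation as R
np.set_printoptions(precision=4,suppress=True)
def down(psi): # tool y = (sin psi, -cos psi)
    return (R.from_euler('z',psi)*R.from_euler('x',np.pi)).as_quat()
E
python3 - <<'E'
from h import *
for xy in [(.557,-.034),(.529,-.29),(.507,.288)]:
  for a in (-90,90): 
    s=inverse_kinematics([*xy,.25],down(np.radians(a))); print(xy,a,s)
a=np.pi/2 if inverse_kinematics([.557,-.034,.25],down(np.pi/2)) is not None else -np.pi/2
s=[inverse_kinematics([.557,-.034,.25],down(b)) for b in (a,-a)]
b=min((a,-a),key=lambda b: abs(inverse_kinematics([.557,-.034,.25],down(b))[5]) if inverse_kinematics([.557,-.034,.25],down(b)) is not None else 9)
print(b)
move_to([.53,-.034,.28],down(b))
p=camera('wrist'); save(p,'w1'); np.savez('w1.npz',**{k:p[k] for k in('image','depth','K','world_to_cam')})
T=np.linalg.inv(p['world_to_cam']);print(T)
for n in('split_center','lower_half'): print(n,[(d['confidence'],d['at'][1]*640,d['at'][0]*400) for d in tip_of(p,n)[:2]])
print(get_state()['t'])
E
```

```text
(0.557, -0.034) -90 [-0.2731  0.3946  1.2742 -0.      1.4727  2.8685]
(0.557, -0.034) 90 [-0.2731  0.3946  1.2742  0.      1.4727 -0.2731]
(0.529, -0.29) -90 [-0.6975  0.4755  1.1399 -0.      1.5262  2.4441]
(0.529, -0.29) 90 [-0.6975  0.4755  1.1399  0.      1.5262 -0.6975]
(0.507, 0.288) -90 [ 0.3137  0.4391  1.2013  0.      1.5011 -2.8279]
(0.507, 0.288) 90 [ 0.3137  0.4391  1.2013 -0.      1.5011  0.3137]
1.5707963267948966
[[ 1.     -0.001  -0.0012  0.5292]
 [-0.0013 -0.9666 -0.2565  0.031 ]
 [-0.0009  0.2565 -0.9666  0.4147]
 [ 0.      0.      0.      1.    ]]
split_center [(0.79, 340.28799999999995, 175.0)]
lower_half [(0.7, 337.08799999999997, 172.0)]
2.675
```

View pics/w1.png

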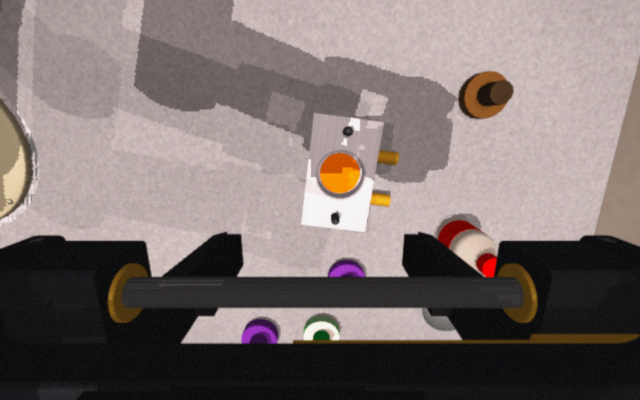

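The wrist picture shows the lower half with its pocket at (340,175) and dowels at (348,131) and (336,218). One closer shot will give me the dowels, and I'll look at the filter in the same run.

```bash
cat >> h.py <<'E'
def lower_fit(p):
    W=cloud(p); im=p['image'].astype(int); hsv=cv2.cvtColor(p['image'],cv2.COLOR_RGB2HSV)
    m=(abs(W[...,2]-.034)<.006)&(np.hypot(W[...,0]-.557,W[...,1]+.034)<.1)
    out=[]
    rect=cv2.minAreaRect((W[m][:,:2]*1000).astype(np.float32)); print('face rect mm',rect,'z',np.median(W[m][:,2]))
    c=np.array(rect[0])/1000
    d=(W[...,2]>.046)&(W[...,2]<.07)&(np.hypot(W[...,0]-c[0],W[...,1]-c[1])<.08)
    n,l,s,ce=cv2.connectedComponentsWithStats(d.astype(np.uint8))
    for i in range(1,n):
        if s[i,4]>8: print('dowel',s[i,4],ce[i],np.median(W[l==i],0))
E
python3 - <<'E'
from h import *
move_to([.552,-.033,.15],down(np.pi/2))
p=camera('wrist'); save(p,'w2'); lower_fit(p)
np.savez('w2.npz',**{k:p[k] for k in('image','depth','K','world_to_cam')})
move_to([.529,-.295,.17],down(np.pi/2))
p=camera('wrist'); save(p,'w3')
np.savez('w3.npz',**{k:p[k] for k in('image','depth','K','world_to_cam')})
for d in tip_of(p,'filter_center')[:4]:
    c,r=d['at'][1]*640,d['at'][0]*400; print(d['confidence'],c,r,at_z(p,c,r,.026),cloud(p)[int(r),int(c)])
W=cloud(p); h=cv2.cvtColor(p['image'],cv2.COLOR_RGB2HSV)
g=(h[...,0]>40)&(h[...,0]<85)&(h[...,1]>90)&(abs(W[...,2]-.052)<.005)
print('green top',g.sum(),W[g].mean(0),np.ptp(W[g],0))
w=(abs(W[...,2]-.02)<.004)&(np.hypot(W[...,0]-.529,W[...,1]+.29)<.045)
print('body',cv2.minEnclosingCircle((W[w][:,:2]*1000).astype(np.float32)))
print(get_state()['t'])
import os
a=cv2.imread('pics/w2.png');b=cv2.imread('pics/w3.png');cv2.imwrite('pics/w23.png',cv2.resize(np.vstack([a,b]),(480,600)))
E
```

```text
face rect mm ((553.3804321289062, -33.41173553466797), (150.48541259765625, 90.32405853271484), 82.69094848632812) z 0.033963254649928165
dowel 175 [333.6971 136.1314] [0.5607 0.0247 0.0556]
dowel 163 [316.0307 266.546 ] [ 0.5461 -0.0878  0.0547]
0.94 322.176 200.4 [ 0.5282 -0.3004  0.026 ] [ 0.528  -0.2934  0.0516]
0.9 397.312 269.0 [ 0.6087 -0.3761  0.026 ] [ 0.6039 -0.3679  0.0414]
0.76 365.18399999999997 93.4 [ 0.5674 -0.1994  0.026 ] [ 0.5635 -0.2018  0.0523]
0.69 271.68 286.4 [ 0.4733 -0.3972  0.026 ] [ 0.5151 -0.2679  0.2393]
green top 657 [ 0.5264 -0.2985  0.0519] [0.0257 0.0262 0.0068]
body ((526.4849243164062, -299.8236083984375), 29.343257904052734)
4.45
```

View pics/w23.png

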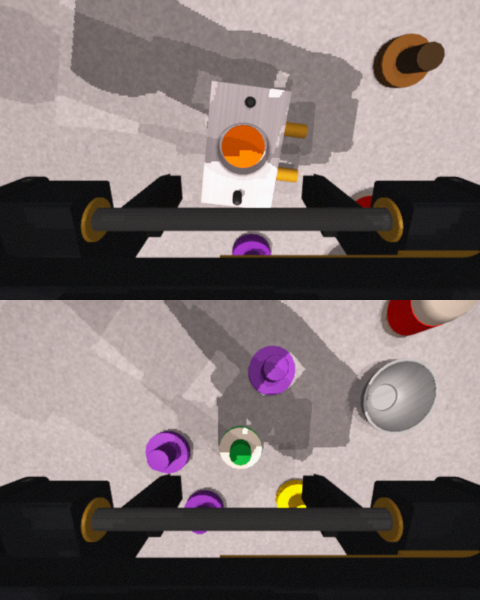

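The close views show the pocket centred at about (243,146) in the first half. In the second half the clean white/green filter is at (240,450), clear of the purple ones. The face fit (150.5 × 90.3 mm, z 34 mm) and the dowel line agree: centre (.5534, −.0334), y axis at 82.65°. The filter is at (.5264, −.299). Now I'll grasp and place it.

```bash
cat >> h.py <<'E'
C=np.array([.5534,-.0332]); PSI=np.radians(82.65); F=np.array([.5264,-.2992])
def st(m=''):
    s=get_state(); print(m,round(s['t'],2),s['eef_pos'],'F',s['wrist_force'],'w',round(s['gripper_width']*88,1),'g',s['grip_force'])
E
python3 - <<'E'
from h import *
set_gripper(.6)
move_to([*F,.09],down(PSI)); movel([*F,.036],v=.08); st('at')
set_gripper(0,15); st('grip')
movel([*F,.13],v=.15); st('lift')
p=camera('top'); save(p,'t2')
move_to([*C,.13],down(PSI)); st('above')
movel([*C,.066],v=.12); st(); movel([*C,.0525],v=.03); st('in')
E
```

```text
at 6.37 [ 0.5266 -0.2994  0.0365] F [-0.478   0.1175 -0.5676] w 52.5 g 0.0
grip 6.87 [ 0.5265 -0.2993  0.0363] F [-0.337  -0.1791  2.6868] w 27.3 g 14.999964069575071
lift 7.64 [ 0.526  -0.2989  0.129 ] F [-0.0216 -0.1306 -1.3284] w 27.3 g 14.999848762527108
above 8.73 [ 0.5536 -0.0342  0.1299] F [ 0.527  -0.2296 -1.9171] w 27.2 g 14.999835910275578
 9.42 [ 0.5538 -0.0337  0.0665] F [-0.0874 -0.9203 -1.1725] w 27.5 g 14.999971250072122
in 10.02 [ 0.5534 -0.0332  0.0525] F [-0.8416  0.4008 -0.8068] w 27.6 g 14.999850690364838
```

```bash
python3 - <<'E'
from h import *
set_gripper(.55); movel([*C,.15],v=.15); st()
p=camera('wrist'); save(p,'w4'); W=cloud(p)
h=cv2.cvtColor(p['image'],cv2.COLOR_RGB2HSV)
near=np.hypot(W[...,0]-C[0],W[...,1]-C[1])<.04
g=(h[...,0]>40)&(h[...,0]<85)&(h[...,1]>90)&near
t=g&(W[...,2]>.06)
print('green top',t.sum(),W[t].mean(0),np.percentile(W[t][:,2],[5,50,95]))
b=near&(abs(W[...,2]-.036)<.004)&~g
print('body z',np.percentile(W[b&(np.hypot(W[...,0]-C[0],W[...,1]-C[1])<.027)][:,2],[5,50,95]))
lower_fit(p)
# upper half
move_to([.507,.285,.2],down(np.pi/2))
p=camera('wrist'); save(p,'w5'); W=cloud(p); h=cv2.cvtColor(p['image'],cv2.COLOR_RGB2HSV)
nr=np.hypot(W[...,0]-.507,W[...,1]-.285)<.12
for n,m in (('block',nr&(abs(W[...,2]-.032)<.005)),('handle',nr&(abs(W[...,2]-.072)<.005))):
    m=cv2.morphologyEx(m.astype(np.uint8),cv2.MORPH_OPEN,np.ones((3,3)))>0
    print(n,m.sum(),cv2.minAreaRect((W[m][:,:2]*1000).astype(np.float32)),np.median(W[m][:,2]))
st()
a=cv2.imread('pics/w4.png');b=cv2.imread('pics/w5.png');cv2.imwrite('pics/w45.png',cv2.resize(np.vstack([a,b]),(480,600)))
E
```

```text
11.31 [ 0.553  -0.0331  0.1492] F [0.1609 0.401  0.054 ] w 48.4 g 0.0
green top 942 [ 0.5525 -0.0315  0.0712] [0.0652 0.0679 0.0692]
body z [0.035  0.036  0.0371]
face rect mm ((553.1303100585938, -33.52482604980469), (149.7025604248047, 90.3692855834961), 82.73464965820312) z 0.034112924372015435
dowel 177 [324.0113 135.9209] [0.5605 0.0245 0.0557]
dowel 1083 [323.0739 209.6694] [ 0.5527 -0.031   0.0678]
dowel 167 [323.9461 268.1737] [ 0.5463 -0.0878  0.0543]
block 9475 ((507.52593994140625, 294.8089599609375), (150.41407775878906, 90.25957489013672), 89.73487854003906) 0.03202512894242737
handle 2029 ((507.5865478515625, 295.17230224609375), (75.77755737304688, 23.977617263793945), 89.51573944091797) 0.07179591741661856
 12.64 [0.5075 0.2838 0.1996] F [-0.71    0.1398 -0.4604] w 48.5 g 0.0
```

View pics/w45.png

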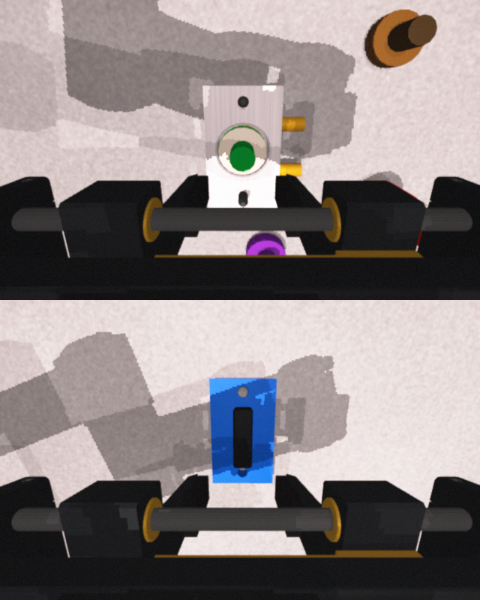

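The filter is seated: its body is at 36 mm and its neck at 68 mm, as specified, with the neck at (242,155). The upper half is at (.5075, .295), angle 89.65°, in the lower half of the picture at (242,430). Next I'll grip the handle and bring it over the dowels.

```bash
python3 - <<'E'
from h import *
U=[.5075,.2949]; a=np.radians(89.65); C=np.array([.5532,-.0334]); PSI=np.radians(82.7)
movel([*U,.12],down(a)); movel([*U,.048],v=.1); st('at')
set_gripper(0,45); st('grip'); z0=get_state()['eef_pos'][2]
movel([*U,.15],v=.15); st('lift')
move_to([*C,.15],down(PSI)); movel([*C,.112],v=.08); hold(.3); st('above')
for z in (.108,.104,.1,.096,.092):
    movel([*C,z],v=.03); st(z)
    f=get_state()['wrist_force']
    if f[2]>8 or np.hypot(*f[:2])>8: print('stop'); break
p=camera('wrist'); save(p,'w6'); s=camera('scene'); save(s,'s6')
E
```

```text
at 14.19 [0.5079 0.295  0.0487] F [-0.7753  0.0867  0.3942] w 48.3 g 0.0
grip 14.68 [0.5077 0.2949 0.0483] F [ 0.9302 -0.2094  2.9841] w 23.5 g 44.99997083097696
lift 15.52 [0.5069 0.2947 0.1488] F [-0.3737  0.0597 -2.7749] w 23.3 g 44.999766424298286
above 17.7 [ 0.5533 -0.0334  0.1124] F [ 0.3168  0.2416 -2.8992] w 23.8 g 44.99966684728861
0.108 17.98 [ 0.5531 -0.0334  0.1077] F [ 0.3782 -0.1314 -2.4297] w 24.1 g 44.999738316982985
0.104 18.27 [ 0.5531 -0.0334  0.1037] F [-0.463  -0.2225 -2.1223] w 23.7 g 44.99968757852912
0.1 18.55 [ 0.5531 -0.0334  0.0998] F [ 0.2928 -0.9562 -2.0382] w 24.0 g 44.999677296727896
0.096 18.83 [ 0.5531 -0.0334  0.0958] F [ 0.198  -0.265  -2.7241] w 23.5 g 44.9997166916728
0.092 19.12 [ 0.5531 -0.0334  0.0918] F [-0.1649 -0.4484 -1.9202] w 23.6 g 44.99975195154548
```

No contact force, and the upper half is 14 mm down the dowels, so both holes are engaged. Now press, with a firmer grip.

```bash
python3 - <<'E'
from h import *
C=np.array([.5532,-.0334])
set_gripper(0,60)
for z in (.089,.086,.084,.083,.082,.0815,.081,.0805,.080,.0795,.079):
    movel([*C,z],v=.03); hold(.1); st(z)
    f=get_state()['wrist_force']
    if f[2]>25 or np.hypot(*f[:2])>12: print('stop'); break
p=camera('scene'); save(p,'s7'); W=cloud(p)
near=np.hypot(W[...,0]-C[0],W[...,1]-C[1])<.09
h=cv2.cvtColor(p['image'],cv2.COLOR_RGB2HSV)
m=near&(h[...,0]>100)&(h[...,0]<125)&(h[...,1]>120); z=W[m][:,2]
print('blue',m.sum(),np.percentile(z,[2,50,90,98]))
r,c=np.where(m); y,x=int(r.mean()),int(c.mean())
cv2.imwrite('pics/s7c.png',cv2.resize(cv2.imread('pics/s7.png')[max(0,y-60):y+60,max(0,x-80):x+80],(800,600),interpolation=cv2.INTER_CUBIC))
E
```

```text
0.089 19.78 [ 0.5535 -0.0335  0.0892] F [ 0.8206 -0.2734 -0.1089] w 23.5 g 59.99998239800334
0.086 20.13 [ 0.5535 -0.0335  0.0863] F [1.4573 0.5724 2.6886] w 23.5 g 59.99992674216628
0.084 20.48 [ 0.5535 -0.0335  0.0843] F [ 1.2978 -1.0053  5.6372] w 23.6 g 59.99998636543751
0.083 20.83 [ 0.5535 -0.0335  0.0834] F [ 0.7948 -0.2593  6.2665] w 23.7 g 59.999723844230175
0.082 21.18 [ 0.5535 -0.0335  0.0825] F [0.5252 0.3493 6.5383] w 23.6 g 59.99984560534358
0.0815 21.53 [ 0.5536 -0.0335  0.0823] F [0.1702 0.3465 9.6559] w 23.5 g 60.002556312829256
0.081 21.88 [ 0.5536 -0.0335  0.0823] F [-1.9274  1.2751 15.0052] w 23.1 g 60.0052703730762
0.0805 22.23 [ 0.5536 -0.0335  0.0823] F [-3.3754  1.4906 18.4313] w 23.6 g 60.008345916867256
0.08 22.58 [ 0.5536 -0.0335  0.0823] F [-4.6299  1.0413 23.8252] w 23.4 g 60.01210341230035
0.0795 22.93 [ 0.5536 -0.0335  0.0823] F [-6.3787  1.0192 28.2268] w 23.5 g 60.01652989536524
stop
blue 1543 [0.0382 0.0656 0.0678 0.0762]
```

View pics/s7c.png

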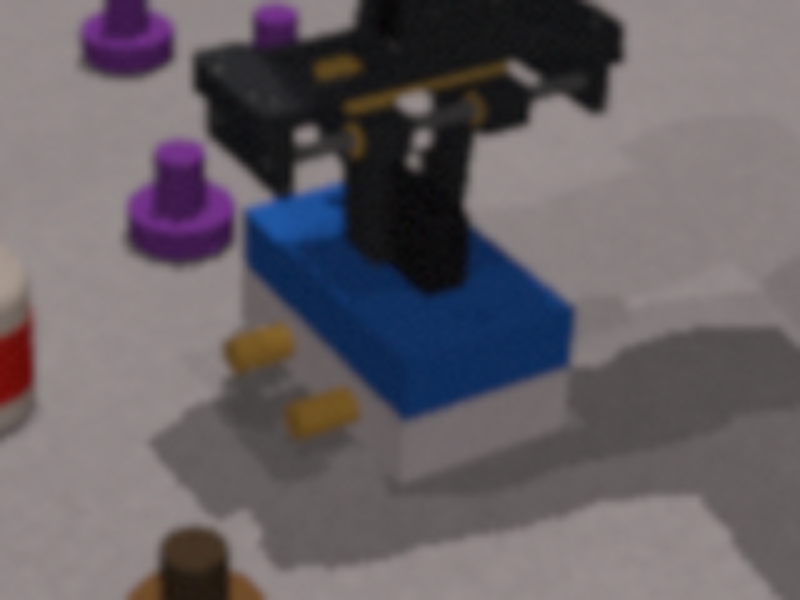

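The picture shows the blue half flush on the metal half, with no gap along the split line from (250,265) to (570,375). The TCP stopped dead at 82.3 mm, which is the grasp height plus 34 mm, while the push rose to 28 N.

```bash
python3 -c "
from h import *
hold(.3); st(); print(job_done())"
```

```text
23.28 [ 0.5536 -0.0335  0.0822] F [-6.2535  1.4951 28.337 ] w 23.3 g 60.01642121002078
the job is handed in; nothing more can be done
None
```

The clean filter is in the pocket neck up, and the upper half is pressed flush over the dowels, still gripped and held down at about 28 N; I handed the job in at about 23 s, and the used filter, bottle and dish were not touched.

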